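# Find the rocking corner and set its shim

## Robot

A 6-joint arm with a two-finger parallel gripper is mounted at the origin on the work surface; the furniture and walls round the work are solid. World frame = base frame: x ahead of the robot, y to its left, z up, the work surface at z = 0. Lengths are in mm, angles in rad, forces in N, time in s.
With the tool pointing down it reaches from about 225 to 875 mm from the base axis. Payload 3.4 kg.
Tool frame: the origin (TCP) lies at the very end of the fingers, on their centre line; the grasp point (between the pads) lies 19 mm behind it (robot.pinch_z is the distance from the TCP to the grasp point, in mm); z points along the fingers, x is the direction in which the jaws open and shut, and the axes are right-handed (so a half turn about z gives the same grasp; the last joint's range is limited). The gripper opens to 85 mm and grips with 20 to 120 N. Pads are 22 mm wide; open, the fingers measure 114 mm over their backs; the gripper's body (76 mm by 85 mm) begins 54 mm behind the grasp point. The pads swing forward as they close: fully open they stand 13 mm farther back than shut.
Start: joints at [-1.263, 0.276, 1.505, -0, 1.361, -0.121], TCP at [239.077, -522.977, 231.328] pointing down, gripper open.
Joint ranges: [-2.89, 2.89], [-0.75, 2.08], [0.22, 2.7], [-1.18, 4.32], [0.11, 2.71], [-2.7, 2.7]. Speed limits (rad/s): [2.57, 2.57, 3.14, 3.14, 3.14, 3.14].

## Interface

Orientations are given as a unit quaternion [x, y, z, w].
In Python, from bench import monitor, snapshot, camera_model, robot gives the robot as it stands.
- The arm moves only by the tool step_arm, never from a script. Its argument "moves" is a list of rows, each a list of 7 numbers: the shift along the tool's x, y, z scaled (see below), then the turn, a rotation vector about the tool's x, y, z scaled (see below), then the opening in per cent of the stroke, from 0 (shut) to 100 (fully open). A call has 1 to 20 rows; each row shifts and turns the pose as measured when the row begins, along the tool's axes as they then stand; what a row does not reach is not made up. The controller multiplies each number of a shift by 0.1 m and each number of a turn by 1.5 rad. A row lasts 1/8 s, in which the tool goes at most 62.5 mm and 10.7 degrees, less where a joint would pass 70% of its speed; a pose out of reach is approached as far as the arm can. A call with a number of a shift or a turn outside -1 to 1 is refused whole. A call with a gripper value outside its range is refused whole. The fingers move at their own pace and stop on an object; "grip_force" is the grip in N (left out, the last holds). Time passes only in rows, so rows that do not move let the fingers close. It gives the time, the measured TCP pose, the force and the opening at its end, in the units of the state.
- monitor.read_state(): the state, without advancing time (a new reading comes with each control period).
- snapshot(name): name is "scene" or "top"; returns the picture (384x512x3 uint8, red, green, blue); there is no depth.
- camera_model(name): a dict with "K" (3x3 intrinsics, pixels), "dist" ([k1, k2, p1, p2, k3] as OpenCV has them; the pictures are not rectified), "eye" and "orientation" of the camera in the world. Camera axes: x right, y up, looking along -z (the intrinsics and any distortion apply to the point x, -y, -z); pixel columns grow to the right and rows downward; lengths in mm; the calibration is good to about 2 mm. A picture is of the moment at which its call begins. camera_model takes no time and is no camera call.
- robot.close_job(): hands the job in, once; it reports no verdict.
The state is a dict: "time_s": time; "joint_positions": joint angles; "joint_vel": joint speeds; "effort": joint torques, N m; "tool_pos": TCP position; "tcp_rot": TCP orientation; "contact_force": force on the tool from outside, world axes, zero at the start; "moment": the same for the moment, N m; "grip_width": finger opening in mm.
Only numpy, scipy, OpenCV 4.12 (cv2) and the standard library are available. Lean on these libraries where they do the work, as an engineer would, in place of code of your own. Each camera call takes 0.05 s, during which the arm holds its last target. There are 200 camera calls.

## Task

One corner of the loose aluminium instrument plate rocks: press down on the plate's corners in turn until you find it. Then press the raised brass shim tab of that corner fully flat, leaving the other three tabs raised, and press the same plate corner firmly once more to prove that its shim now carries it. Only press with the fingertips: do not lift the plate, and do not disturb the tape, eraser and pen.

Things in the scene. Friction and masses are not known exactly. Their poses are not given: they have to be found in the camera images.
- bed: grey base fixed to the bench, 120 x 212 x 6 mm; origin at the centre of its underside, x and y along its sides (212 mm along y), z up. A hinged brass shim lies beyond each of the plate's four corners, two at its +y end and two at its -y end. Its place and turn on the bench vary.
- plate: loose square aluminium plate, 120 x 120 x 12 mm, 0.5 kg, a 3 mm high round level in its middle; origin under its centre, 20 mm above the bench, axes as the bed's. It lies on four rubber feet that look alike; one, at any corner, is springy: pressed there with 5 N or more the corner sinks 3 to 4 mm and springs back when let go. The other corners give under 1 mm.
- corner_a (a point): pressing place on the plate's top at its -x +y corner, marked by a ring, right above the foot there, 17 mm in from both edges; 32 mm above the bench when the plate lies level
- corner_b (a point): pressing place on the plate's top at its +x +y corner, marked by a ring, right above the foot there, 17 mm in from both edges; 32 mm above the bench when the plate lies level
- corner_c (a point): pressing place on the plate's top at its +x -y corner, marked by a ring, right above the foot there, 17 mm in from both edges; 32 mm above the bench when the plate lies level
- corner_d (a point): pressing place on the plate's top at its -x -y corner, marked by a ring, right above the foot there, 17 mm in from both edges; 32 mm above the bench when the plate lies level
- tab_a (a point): point on the top of the brass tab of the shim at the plate's -x +y corner, 30 mm from its hinge; the tab is 22 mm wide and ends 38 mm from the hinge. It stands up some 27 mm above the bench when raised and 14 mm when flat, where it lies 53 mm out along y from corner_a (3 mm less when raised)
- tab_b (a point): point on the top of the brass tab of the shim at the plate's +x +y corner, 30 mm from its hinge; the tab is 22 mm wide and ends 38 mm from the hinge. It stands up some 27 mm above the bench when raised and 14 mm when flat, where it lies 53 mm out along y from corner_b (3 mm less when raised)
- tab_c (a point): point on the top of the brass tab of the shim at the plate's +x -y corner, 30 mm from its hinge; the tab is 22 mm wide and ends 38 mm from the hinge. It stands up some 27 mm above the bench when raised and 14 mm when flat, where it lies 53 mm out along y from corner_c (3 mm less when raised)
- tab_d (a point): point on the top of the brass tab of the shim at the plate's -x -y corner, 30 mm from its hinge; the tab is 22 mm wide and ends 38 mm from the hinge. It stands up some 27 mm above the bench when raised and 14 mm when flat, where it lies 53 mm out along y from corner_d (3 mm less when raised)
- shim_a_hinge (a joint): hinge of the shim at corner_a, rad: 0 = tab raised (26 degrees), 0.45 = tab pressed flat, at its stop; starts at 0 to 0.05. Stiff: about 10 N straight down on the tab point moves it, and it stays where it is left. Its axis runs along the bed's x, 66 mm from the bed's middle and 12 mm above the bench
- shim_b_hinge (a joint): hinge of the shim at corner_b, rad: 0 = tab raised (26 degrees), 0.45 = tab pressed flat, at its stop; starts at 0 to 0.05. Stiff: about 10 N straight down on the tab point moves it, and it stays where it is left. Its axis runs along the bed's x, 66 mm from the bed's middle and 12 mm above the bench
- shim_c_hinge (a joint): hinge of the shim at corner_c, rad: 0 = tab raised (26 degrees), 0.45 = tab pressed flat, at its stop; starts at 0 to 0.05. Stiff: about 10 N straight down on the tab point moves it, and it stays where it is left. Its axis runs along the bed's x, 66 mm from the bed's middle and 12 mm above the bench
- shim_d_hinge (a joint): hinge of the shim at corner_d, rad: 0 = tab raised (26 degrees), 0.45 = tab pressed flat, at its stop; starts at 0 to 0.05. Stiff: about 10 N straight down on the tab point moves it, and it stays where it is left. Its axis runs along the bed's x, 66 mm from the bed's middle and 12 mm above the bench
- shim_a: the brass leaf of the shim at corner_a, 22 x 50 x 4 mm; origin on its hinge, its y axis points outward, level when the tab is raised. Its inner nose reaches under the plate's edge; with the tab flat the nose stands about 1 mm below the level plate and carries that corner if the foot there gives way (press the corner with some 6 to 15 N to load it)
- shim_b: the brass leaf of the shim at corner_b, 22 x 50 x 4 mm; origin on its hinge, its y axis points outward, level when the tab is raised. Its inner nose reaches under the plate's edge; with the tab flat the nose stands about 1 mm below the level plate and carries that corner if the foot there gives way (press the corner with some 6 to 15 N to load it)
- shim_c: the brass leaf of the shim at corner_c, 22 x 50 x 4 mm; origin on its hinge, its y axis points outward, level when the tab is raised. Its inner nose reaches under the plate's edge; with the tab flat the nose stands about 1 mm below the level plate and carries that corner if the foot there gives way (press the corner with some 6 to 15 N to load it)
- shim_d: the brass leaf of the shim at corner_d, 22 x 50 x 4 mm; origin on its hinge, its y axis points outward, level when the tab is raised. Its inner nose reaches under the plate's edge; with the tab flat the nose stands about 1 mm below the level plate and carries that corner if the foot there gives way (press the corner with some 6 to 15 N to load it)
- tape: roll of white tape, 47 mm across, 18 mm high, lying near the bed's -y end; bystander
- rubber: eraser in a blue sleeve, 19 x 45 x 11 mm, lying near the bed's -y end; bystander
- pen: red pen, 135 mm long, 13 mm high, lying beyond the tape and eraser; bystander

How it is judged (in metres and radians):
On the way, in this order (a step that is already met when the one before it is completed fails the run):
1. the rocking corner is pressed down: a plate corner sinks more than 2 mm under the fingers (contact force between the fingers and plate above 1 N and z of any of corner_a, corner_b, corner_c, corner_d in the frame of bed below 0.03 m), for 0.1 s.
2. one shim tab is flat (above 0.40 rad), the other three still raised (below 0.15 rad) (((value of joint shim_a_hinge above 0.4 rad and value of joint each of shim_b_hinge, shim_c_hinge, shim_d_hinge below 0.15 rad) or (value of joint shim_b_hinge above 0.4 rad and value of joint each of shim_a_hinge, shim_c_hinge, shim_d_hinge below 0.15 rad) or (value of joint shim_c_hinge above 0.4 rad and value of joint each of shim_a_hinge, shim_b_hinge, shim_d_hinge below 0.15 rad) or (value of joint shim_d_hinge above 0.4 rad and value of joint each of shim_a_hinge, shim_b_hinge, shim_c_hinge below 0.15 rad))), for 0.2 s.
3. the fingers press the plate with more than 3 N and the flattened shim, alone flat, carries more than 1 N of it (only the rocking corner's shim can) (((value of joint shim_a_hinge above 0.4 rad and value of joint each of shim_b_hinge, shim_c_hinge, shim_d_hinge below 0.15 rad and contact force between shim_a and plate above 1 N and contact force between the fingers and plate above 3 N) or (value of joint shim_b_hinge above 0.4 rad and value of joint each of shim_a_hinge, shim_c_hinge, shim_d_hinge below 0.15 rad and contact force between shim_b and plate above 1 N and contact force between the fingers and plate above 3 N) or (value of joint shim_c_hinge above 0.4 rad and value of joint each of shim_a_hinge, shim_b_hinge, shim_d_hinge below 0.15 rad and contact force between shim_c and plate above 1 N and contact force between the fingers and plate above 3 N) or (value of joint shim_d_hinge above 0.4 rad and value of joint each of shim_a_hinge, shim_b_hinge, shim_c_hinge below 0.15 rad and contact force between shim_d and plate above 1 N and contact force between the fingers and plate above 3 N))), for 0.2 s.
At the end, for the whole second after the job is handed in: exactly one shim tab is flat (above 0.40 of 0.45 rad) and the other three are raised (below 0.15 rad); the plate lies level (within 0.02 rad) and still in its place on the feet, its origin within 24 mm of the bed's (((value of joint shim_a_hinge above 0.4 rad and value of joint each of shim_b_hinge, shim_c_hinge, shim_d_hinge below 0.15 rad) or (value of joint shim_b_hinge above 0.4 rad and value of joint each of shim_a_hinge, shim_c_hinge, shim_d_hinge below 0.15 rad) or (value of joint shim_c_hinge above 0.4 rad and value of joint each of shim_a_hinge, shim_b_hinge, shim_d_hinge below 0.15 rad) or (value of joint shim_d_hinge above 0.4 rad and value of joint each of shim_a_hinge, shim_b_hinge, shim_c_hinge below 0.15 rad)) and angle between plate's own z axis and vertical below 0.02 rad and distance between plate and bed below 0.024 m and linear speed of plate below 0.01 m/s); the robot touches nothing.
It fails at once if the plate is lifted, tipped up or pushed out of its guides (z of plate in the frame of bed above 0.03 m or angle between plate's own z axis and vertical above 0.2 rad or horizontal distance between plate and bed above 0.012 m).
It fails at once if the tape roll is disturbed (moved more than 20 mm) (distance of tape from where it was at the start of the episode above 0.02 m).
It fails at once if the eraser is disturbed (moved more than 20 mm) (distance of rubber from where it was at the start of the episode above 0.02 m).
It fails at once if the pen is disturbed (moved more than 20 mm) (distance of pen from where it was at the start of the episode above 0.02 m).
It also fails if it takes over 48 s, if anything falls off the work surface, if the arm or the gripper's body presses on something with over 40 N, if the wrist force passes 120 N, or if a joint passes its speed limit or range.

## Working session

There is one attempt and no reset: what is moved stays moved. The work goes in short steps, Python scripts to look and compute and a tool call to move; the robot and the scene stay as the last step left them, time stands still between calls to the robot, and variables do not carry over. Pictures are saved under pics/ and viewed, on a budget of 10 in all, crops included, one or two more only if the job needs it, and the job is handed in when it is done.

Besides the shell and the picture viewer there is one more tool, called after ">>>" by a JSON object that holds its "method" and its "body". step_arm: Moves the arm, as the interface text tells. Its arguments: {"type":"object","properties":{"moves":{"type":"array"},"grip_force":{"type":"number"}},"required":["moves"]}

```bash
mkdir -p pics; python3 - <<'E'
from bench import monitor, snapshot, camera_model, robot
import cv2
for n in ("scene","top"):
    cv2.imwrite(f"pics/{n}0.png",cv2.cvtColor(snapshot(n),cv2.COLOR_RGB2BGR)); print(camera_model(n))
print(monitor.read_state())
E
```

```text
{'K': array([[378.26760806,   0.        , 253.53762328],
       [  0.        , 378.26760806, 190.22752918],
       [  0.        ,   0.        ,   1.        ]]), 'dist': array([-0.06948693,  0.        ,  0.        ,  0.        ,  0.        ]), 'eye': array([ -24.22461777, -763.7462887 ,  473.44552928]), 'orientation': array([ 0.46257564, -0.1997764 , -0.36098324,  0.78473197])}
{'K': array([[358.97272092,   0.        , 253.87739083],
       [  0.        , 358.97272092, 186.43325259],
       [  0.        ,   0.        ,   1.        ]]), 'dist': array([-0.02985231,  0.        ,  0.        ,  0.        ,  0.        ]), 'eye': array([ 432.87807324, -250.73595877,  898.20795764]), 'orientation': array([ 0.0429949 , -0.03863532, -0.70371053,  0.70813151])}
{'time_s': 0.1, 'joint_positions': array([-1.26295918e+00,  2.76557361e-01,  1.50598270e+00,  2.70281069e-06,
        1.36071465e+00, -1.21022503e-01]), 'joint_vel': array([-0.0008772 , -0.0023895 , -0.00286185,  0.0007895 ,  0.00283458,
        0.00066725]), 'effort': array([ 1.34172147e-03, -4.17698157e+01, -2.46406406e+01, -2.34801910e-04,
        5.79634972e-03, -2.75455285e-06]), 'tool_pos': array([ 238.94807308, -522.49303127,  230.52111023]), 'tcp_rot': array([ 8.41377592e-01, -5.40447091e-01, -6.39029501e-04, -5.31272678e-04]), 'contact_force': array([-0.39304668, -0.21439686, -0.18658481]), 'moment': array([0.03253597, 0.01751917, 0.00304756]), 'grip_width': 85.45146141835009}
```

View pics/top0.png

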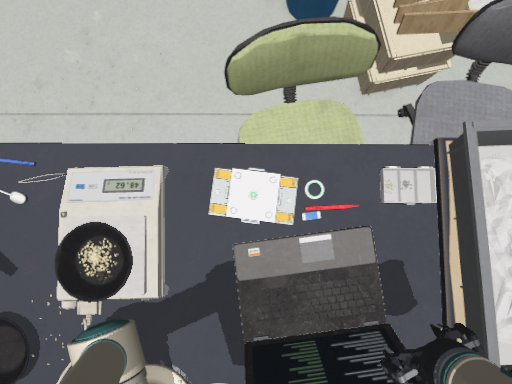

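View pics/scene0.png

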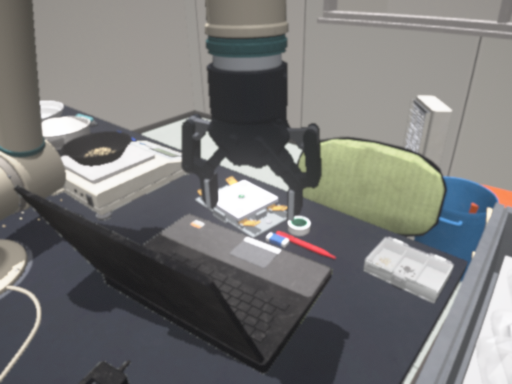

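```bash
cat > h.py <<'E'
from bench import monitor, snapshot, camera_model, robot
import cv2, numpy as np
from scipy.spatial.transform import Rotation as R
def ray(n,uv,z):
    c=camera_model(n); p=cv2.undistortPoints(np.array([[uv]],float),c["K"],c["dist"])[0,0]
    d=R.from_quat(c["orientation"]).apply([p[0],-p[1],-1]); return c["eye"]+d*(z-c["eye"][2])/d[2]
def proj(n,P):
    c=camera_model(n); q=R.from_quat(c["orientation"]).inv().apply(np.atleast_2d(P)-c["eye"])*[1,-1,-1]
    return cv2.projectPoints(q,np.zeros(3),np.zeros(3),c["K"],c["dist"])[0][:,0]
def crop(n,x,y,w,h,s,f,img=None):
    im=snapshot(n) if img is None else img
    cv2.imwrite(f,cv2.cvtColor(cv2.resize(im[y:y+h,x:x+w],None,fx=s,fy=s,interpolation=cv2.INTER_CUBIC),cv2.COLOR_RGB2BGR))
E
python3 -c "
from h import *
crop('top',200,155,125,85,6,'pics/c1.png')"
```

```text
(no output)
```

View pics/c1.png

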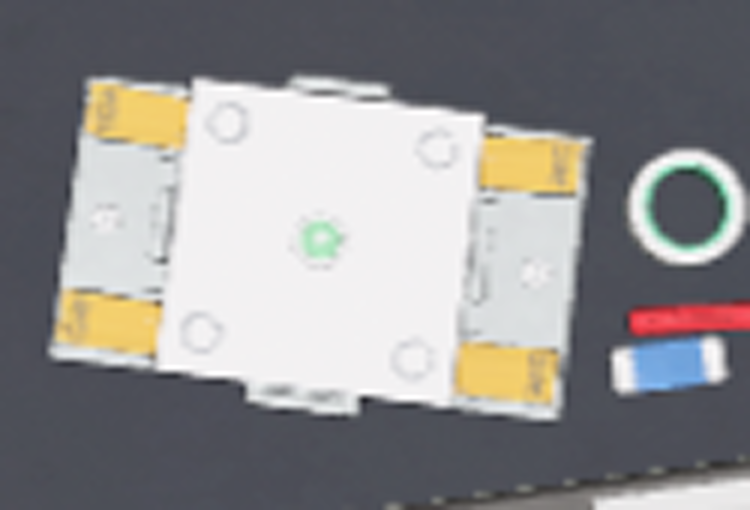

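```bash
python3 - <<'E'
from h import *
o={'a':(201,331),'b':(228,123),'c':(438,150),'d':(412,359)}
P={k:ray('top',(200+(u+.5)/6-.5,155+(v+.5)/6-.5),32) for k,(u,v) in o.items()}
c=sum(P.values())/4
e=(P['a']+P['b']-P['c']-P['d'])/2; f=(P['b']+P['c']-P['a']-P['d'])/2
yaw=np.angle(complex(*e[:2])*-1j+complex(*f[:2]))
print(c,np.linalg.norm(e),np.linalg.norm(f),yaw)
Rz=R.from_euler('z',yaw)
L={'a':(-43,43),'b':(43,43),'c':(43,-43),'d':(-43,-43)}
for k in L:
    x,y=L[k]; print(k,P[k].round(1),(c+Rz.apply([x,y,0])).round(1),'tab',(c+Rz.apply([x,y+np.sign(y)*52,0])).round(1))
s=monitor.read_state(); print(R.from_quat(s['tcp_rot']).as_matrix().round(3))
for p in [(0,0)]: pass
print('laptop front corners',ray('top',(235,243),15),ray('top',(372,228),15),'hinge',ray('top',(240,340),15),ray('top',(385,320),15))
print('tape',ray('top',(314,189),18),'rubber',ray('top',(311,216),11))
E
```

```text
[ 513.39986135 -242.74236978   32.        ] 85.75575413692653 85.21585498047139 -0.12168442440114752
a [ 476.4 -195.3   32. ] [ 475.9 -194.8   32. ] tab [ 482.2 -143.2   32. ]
b [ 561.  -205.1   32. ] [ 561.3 -205.3   32. ] tab [ 567.6 -153.7   32. ]
c [ 550.4 -290.5   32. ] [ 550.9 -290.6   32. ] tab [ 544.6 -342.3   32. ]
d [ 465.7 -280.1   32. ] [ 465.5 -280.2   32. ] tab [ 459.2 -331.8   32. ]
[[ 0.416 -0.909 -0.   ]
 [-0.909 -0.416  0.001]
 [-0.001 -0.    -1.   ]]
laptop front corners [ 396.39197167 -199.88790646   15.        ] [ 434.60001067 -534.81654253   15.        ] hinge [ 168.30618787 -214.43324183   15.        ] [ 216.04283084 -560.23705341   15.        ]
tape [ 529.49280382 -393.27424804   18.        ] rubber [ 463.27314456 -386.18830555   11.        ]
```

>>> {"method": "step_arm", "body": {"moves": [[0, 0, 0, 0, 0, 0.12, 0], [0, 0, 0, 0, 0, 0.12, 0], [0, 0, 0, 0, 0, 0.12, 0], [-0.38, -0.28, 0, 0, 0, 0, 0], [-0.38, -0.28, 0, 0, 0, 0, 0], [-0.38, -0.28, 0, 0, 0, 0, 0], [-0.38, -0.28, 0, 0, 0, 0, 0], [-0.38, -0.28, 0, 0, 0, 0, 0], [-0.38, -0.28, 0, 0, 0, 0, 0]]}}

```text
time_s: 1.27
tool_pos: [438.1, -314.5, 227.5]
tcp_rot: [-0.657, 0.754, 0.003, 0.001]
contact_force: [0.6, -1.0, 0.6]
grip_width: -0.0
```

```bash
cat >> h.py <<'E'
C=np.array([513.4,-242.7,32]); Rz=R.from_euler('z',-0.1217)
L={'a':(-43,43),'b':(43,43),'c':(43,-43),'d':(-43,-43)}
def corner(k): return C+Rz.apply([*L[k],0])
def tab(k): x,y=L[k]; return C+Rz.apply([x,y+np.sign(y)*52,0])
def go(P):
    s=monitor.read_state(); d=R.from_quat(s['tcp_rot']).inv().apply(np.array(P)-s['tool_pos'])
    print(s['time_s'],s['tool_pos'].round(1),'F',s['contact_force'].round(1),'w',round(s['grip_width'],1),'z',R.from_quat(s['tcp_rot']).as_matrix()[:,0].round(3),'need/100',(d/100).round(3))
E
python3 -c "
from h import *
p=corner('d');p[2]=60;go(p)"
```

```text
1.275 [ 438.1 -314.5  227.5] F [ 0.6 -1.   0.6] w -0.0 z [-0.137 -0.991 -0.005] need/100 [-0.369 -0.23   1.676]
```

>>> {"method": "step_arm", "body": {"moves": [[-0.37, -0.23, 0.3, 0, 0, 0, 0], [0, 0, 0.5, 0, 0, 0, 0], [0, 0, 0.5, 0, 0, 0, 0], [0, 0, 0.35, 0, 0, 0, 0], [0, 0, 0, 0, 0, 0, 0]]}}

```text
time_s: 1.9
tool_pos: [470.2, -275.7, 58.9]
tcp_rot: [-0.66, 0.752, 0.002, 0.002]
contact_force: [-0.0, -0.6, 0.5]
grip_width: 0.0
```

```bash
python3 -c "
from h import *
p=corner('d');p[2]=36;go(p)
crop('top',200,155,125,85,5,'pics/c2.png')"
```

```text
1.9 [ 470.2 -275.7   58.9] F [-0.  -0.6  0.5] w 0.0 z [-0.13  -0.992 -0.004] need/100 [0.052 0.041 0.228]
```

View pics/c2.png

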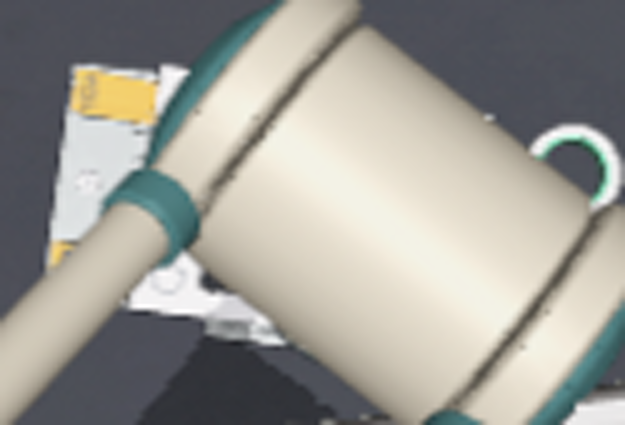

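>>> {"method": "step_arm", "body": {"moves": [[0.05, 0.04, 0.15, 0, 0, 0, 0], [0, 0, 0.08, 0, 0, 0, 0], [0, 0, 0.02, 0, 0, 0, 0], [0, 0, 0.02, 0, 0, 0, 0]]}}

```text
time_s: 2.45
tool_pos: [469.2, -284.0, 36.0]
tcp_rot: [-0.659, 0.752, -0.005, 0.003]
contact_force: [-0.1, 0.2, -0.0]
grip_width: -0.2
```

```bash
python3 -c "
from h import *
p=corner('d');p[2]=32;go(p)"
```

```text
2.45 [ 469.2 -284.    36. ] F [-0.1  0.2 -0. ] w -0.2 z [-0.131 -0.991  0.002] need/100 [-0.034  0.042  0.04 ]
```

>>> {"method": "step_arm", "body": {"moves": [[-0.03, 0.04, 0.02, 0, 0, 0, 0], [0, 0, 0.02, 0, 0, 0, 0]]}}

```text
time_s: 2.7
tool_pos: [465.6, -280.4, 32.3]
tcp_rot: [-0.659, 0.752, -0.005, 0.003]
contact_force: [-0.3, 0.4, 0.6]
grip_width: 0.1
```

>>> {"method": "step_arm", "body": {"moves": [[0, 0, 0.02, 0, 0, 0, 0]]}}

```text
time_s: 2.82
tool_pos: [465.7, -280.5, 31.9]
tcp_rot: [-0.659, 0.752, -0.005, 0.003]
contact_force: [-4.5, 2.7, 23.3]
grip_width: -0.1
```

>>> {"method": "step_arm", "body": {"moves": [[0, 0, 0.02, 0, 0, 0, 0]]}}

```text
time_s: 2.95
tool_pos: [465.8, -280.5, 31.9]
tcp_rot: [-0.66, 0.752, -0.006, 0.003]
contact_force: [-3.7, 2.6, 18.0]
grip_width: 0.2
```

>>> {"method": "step_arm", "body": {"moves": [[0, 0, -0.2, 0, 0, 0, 0], [-0.43, 0, 0, 0, 0, 0, 0], [-0.43, 0, 0, 0, 0, 0, 0], [0, 0, 0.05, 0, 0, 0, 0]]}}

```text
time_s: 3.45
tool_pos: [478.7, -194.7, 48.7]
tcp_rot: [-0.659, 0.752, -0.008, 0.003]
contact_force: [0.1, -0.3, -0.4]
grip_width: -0.1
```

```bash
python3 -c "
from h import *
p=corner('a');p[2]=34;go(p)"
```

```text
3.45 [ 478.7 -194.7   48.7] F [ 0.1 -0.3 -0.4] w -0.1 z [-0.132 -0.991  0.006] need/100 [0.004 0.029 0.146]
```

>>> {"method": "step_arm", "body": {"moves": [[0, 0.03, 0.1, 0, 0, 0, 0], [0, 0, 0.05, 0, 0, 0, 0], [0, 0, 0.01, 0, 0, 0, 0]]}}

```text
time_s: 3.82
tool_pos: [476.1, -195.7, 31.9]
tcp_rot: [-0.658, 0.753, -0.008, 0.004]
contact_force: [-1.4, 5.2, 17.6]
grip_width: -0.3
```

>>> {"method": "step_arm", "body": {"moves": [[0, 0, 0.02, 0, 0, 0, 0]]}}

```text
time_s: 3.95
tool_pos: [476.1, -195.7, 31.8]
tcp_rot: [-0.658, 0.753, -0.008, 0.004]
contact_force: [-5.4, 7.3, 31.1]
grip_width: -0.3
```

>>> {"method": "step_arm", "body": {"moves": [[0, 0, 0.02, 0, 0, 0, 0]]}}

```text
time_s: 4.08
tool_pos: [476.2, -195.7, 31.9]
tcp_rot: [-0.657, 0.754, -0.007, 0.005]
contact_force: [-4.1, 5.9, 22.2]
grip_width: 0.0
```

>>> {"method": "step_arm", "body": {"moves": [[0, 0, -0.2, 0, 0, 0, 0], [0, -0.43, 0, 0, 0, 0, 0], [0, -0.43, 0, 0, 0, 0, 0], [0, 0, 0.05, 0, 0, 0, 0]]}}

```text
time_s: 4.58
tool_pos: [563.2, -212.3, 49.3]
tcp_rot: [-0.655, 0.756, -0.009, 0.005]
contact_force: [-0.9, 0.4, -0.5]
grip_width: -0.0
```

```bash
python3 -c "
from h import *
p=corner('b');p[2]=34;go(p)"
```

```text
4.575 [ 563.2 -212.3   49.3] F [-0.9  0.4 -0.5] w -0.0 z [-0.143 -0.99   0.004] need/100 [-0.068  0.032  0.153]
```

>>> {"method": "step_arm", "body": {"moves": [[-0.07, 0.03, 0.1, 0, 0, 0, 0], [0, 0, 0.05, 0, 0, 0, 0], [0, 0, 0.01, 0, 0, 0, 0]]}}

```text
time_s: 4.95
tool_pos: [558.7, -204.6, 30.9]
tcp_rot: [-0.654, 0.757, -0.007, 0.005]
contact_force: [2.2, 0.3, 4.0]
grip_width: -0.3
```

>>> {"method": "step_arm", "body": {"moves": [[0, 0, 0.02, 0, 0, 0, 0]]}}

```text
time_s: 5.08
tool_pos: [558.9, -204.4, 29.6]
tcp_rot: [-0.654, 0.757, -0.008, 0.005]
contact_force: [0.4, 1.4, 6.3]
grip_width: -0.3
```

>>> {"method": "step_arm", "body": {"moves": [[0, 0, 0.02, 0, 0, 0, 0]]}}

```text
time_s: 5.2
tool_pos: [559.1, -204.3, 28.6]
tcp_rot: [-0.654, 0.757, -0.008, 0.005]
contact_force: [-1.0, 2.0, 12.2]
grip_width: 0.3
```

>>> {"method": "step_arm", "body": {"moves": [[0, 0, 0.01, 0, 0, 0, 0], [0, 0, 0.01, 0, 0, 0, 0]]}}

```text
time_s: 5.45
tool_pos: [559.1, -204.3, 28.9]
tcp_rot: [-0.654, 0.757, -0.009, 0.006]
contact_force: [-0.7, 2.0, 4.9]
grip_width: -0.1
```

```bash
python3 -c "
from h import *
p=corner('b');p[2]=34;go(p)
crop('scene',180,160,130,90,6,'pics/s2.png')"
```

```text
5.45 [ 559.1 -204.3   28.9] F [-0.7  2.   4.9] w -0.1 z [-0.146 -0.989  0.003] need/100 [ 0.006 -0.024 -0.05 ]
```

View pics/s2.png

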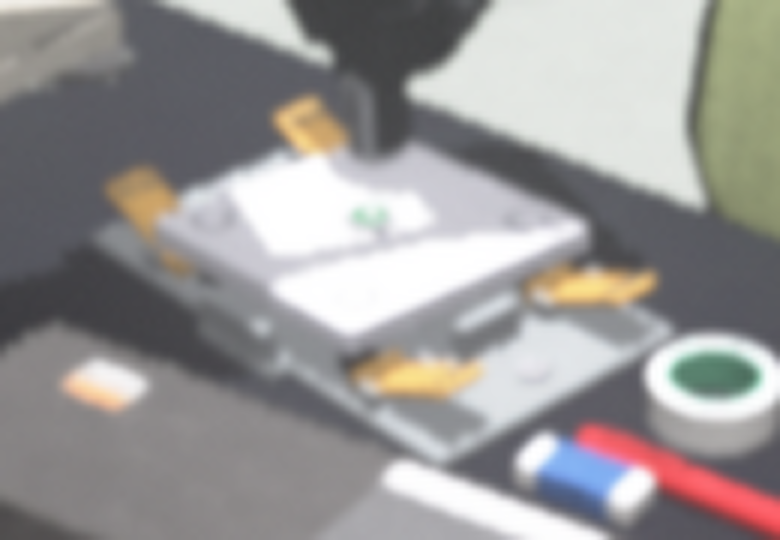

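The picture shows the closed fingers at ring b (crop ~(375,140)) and all four tabs still up. Corner b sank about 3 mm, while a and d stayed stiff, so b is the rocker. Next is tab b.

>>> {"method": "step_arm", "body": {"moves": [[0, 0, -0.25, 0, 0, 0, 0], [-0.26, -0.01, 0, 0, 0, 0, 0], [-0.26, -0.01, 0, 0, 0, 0, 0], [0, 0, 0, 0, 0, 0, 0]]}}

```text
time_s: 6.0
tool_pos: [565.0, -152.6, 54.3]
tcp_rot: [-0.653, 0.757, -0.008, 0.004]
contact_force: [-0.1, -0.0, 0.1]
grip_width: -0.1
```

```bash
python3 -c "
from h import *
p=tab('b');p[2]=34;go(p)"
```

```text
6.0 [ 565.  -152.6   54.3] F [-0.1 -0.   0.1] w -0.1 z [-0.146 -0.989  0.004] need/100 [ 0.005 -0.024  0.203]
```

>>> {"method": "step_arm", "body": {"moves": [[0, -0.025, 0.1, 0, 0, 0, 0], [0, 0, 0.1, 0, 0, 0, 0], [0, 0, 0.05, 0, 0, 0, 0], [0, 0, 0.05, 0, 0, 0, 0], [0, 0, 0.05, 0, 0, 0, 0]]}}

```text
time_s: 6.62
tool_pos: [567.9, -154.4, 19.0]
tcp_rot: [-0.652, 0.758, -0.007, 0.005]
contact_force: [-2.1, 6.3, 12.4]
grip_width: 0.0
```

>>> {"method": "step_arm", "body": {"moves": [[0, 0, 0.04, 0, 0, 0, 0], [0, 0, 0.03, 0, 0, 0, 0]]}}

```text
time_s: 6.88
tool_pos: [568.0, -153.4, 13.8]
tcp_rot: [-0.651, 0.759, -0.006, 0.006]
contact_force: [-3.4, 1.6, 17.5]
grip_width: 0.3
```

>>> {"method": "step_arm", "body": {"moves": [[0, 0, 0.03, 0, 0, 0, 0]]}}

```text
time_s: 7.0
tool_pos: [568.1, -153.5, 13.5]
tcp_rot: [-0.651, 0.759, -0.006, 0.006]
contact_force: [-6.3, 4.1, 30.9]
grip_width: 0.3
```

>>> {"method": "step_arm", "body": {"moves": [[0, 0, 0.03, 0, 0, 0, 0]]}}

```text
time_s: 7.12
tool_pos: [568.1, -153.5, 13.6]
tcp_rot: [-0.651, 0.759, -0.006, 0.006]
contact_force: [-6.2, 3.5, 24.4]
grip_width: 0.1
```

Flat at its stop (z 13.5, 31 N). Next, lift and press corner b again.

>>> {"method": "step_arm", "body": {"moves": [[0, 0, -0.2, 0, 0, 0, 0], [0, 0, -0.2, 0, 0, 0, 0], [0.26, 0, 0, 0, 0, 0, 0], [0.26, 0, 0, 0, 0, 0, 0], [0, 0, 0, 0, 0, 0, 0]]}}

```text
time_s: 7.75
tool_pos: [558.8, -207.9, 54.2]
tcp_rot: [-0.65, 0.76, -0.007, 0.006]
contact_force: [-0.0, -0.6, 0.2]
grip_width: 0.3
```

```bash
python3 -c "
from h import *
p=corner('b');p[2]=34;go(p)
crop('scene',180,160,130,90,6,'pics/s3.png')"
```

```text
7.75 [ 558.8 -207.9   54.2] F [-0.  -0.6  0.2] w 0.3 z [-0.154 -0.988 -0.001] need/100 [-0.03  -0.017  0.203]
```

View pics/s3.png

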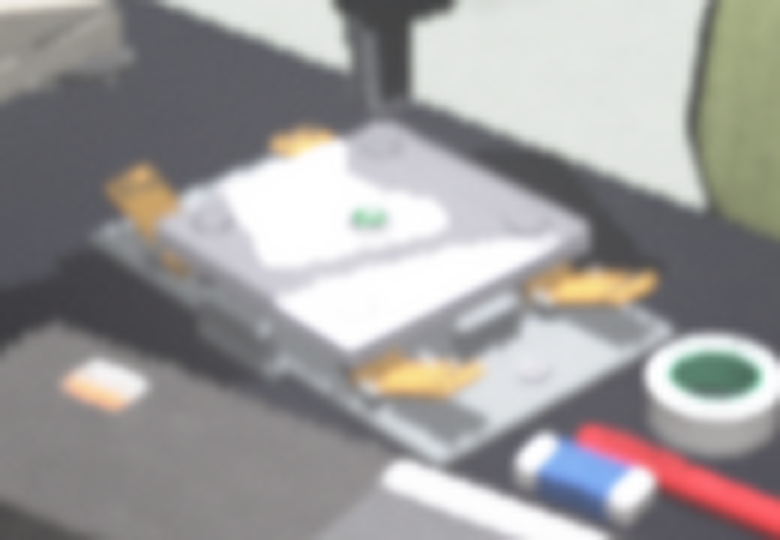

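The picture shows tab b down (crop ~(300,140), was ~(310,120)), the other three up, and the bystanders unmoved. I press corner b.

>>> {"method": "step_arm", "body": {"moves": [[-0.03, -0.02, 0.1, 0, 0, 0, 0], [0, 0, 0.1, 0, 0, 0, 0], [0, 0, 0.015, 0, 0, 0, 0], [0, 0, 0.015, 0, 0, 0, 0]]}}

```text
time_s: 8.3
tool_pos: [561.6, -202.6, 31.1]
tcp_rot: [-0.652, 0.758, -0.006, 0.006]
contact_force: [-5.3, -0.1, 19.2]
grip_width: 0.0
```

>>> {"method": "step_arm", "body": {"moves": [[0, 0, 0.015, 0, 0, 0, 0]]}}

```text
time_s: 8.43
tool_pos: [561.5, -202.6, 31.2]
tcp_rot: [-0.652, 0.758, -0.007, 0.005]
contact_force: [-3.7, 0.4, 14.0]
grip_width: -0.2
```

>>> {"method": "step_arm", "body": {"moves": [[0, 0, 0.015, 0, 0, 0, 0]]}}

```text
time_s: 8.55
tool_pos: [561.6, -202.5, 31.2]
tcp_rot: [-0.653, 0.758, -0.007, 0.005]
contact_force: [-3.8, 0.1, 12.0]
grip_width: -0.0
```

>>> {"method": "step_arm", "body": {"moves": [[0, 0, 0.015, 0, 0, 0, 0]]}}

```text
time_s: 8.68
tool_pos: [561.5, -202.5, 31.2]
tcp_rot: [-0.653, 0.757, -0.008, 0.004]
contact_force: [-2.2, -0.5, 11.9]
grip_width: -0.3
```

>>> {"method": "step_arm", "body": {"moves": [[0, 0, 0.01, 0, 0, 0, 0], [0, 0, -0.3, 0, 0, 0, 0], [0, 0, -0.5, 0, 0, 0, 0], [0, 0, -0.5, 0, 0, 0, 0], [0, 0, -0.2, 0, 0, 0, 0], [0, 0, 0, 0, 0, 0, 0], [0, 0, 0, 0, 0, 0, 0]]}}

```text
time_s: 9.55
tool_pos: [557.5, -197.2, 180.9]
tcp_rot: [-0.655, 0.755, -0.004, 0.003]
contact_force: [0.9, -0.7, -1.0]
grip_width: -0.1
```

```bash
python3 -c "
from h import *
go(corner('b'))
crop('scene',180,160,130,90,6,'pics/s4.png')"
```

```text
9.55 [ 557.5 -197.2  180.9] F [ 0.9 -0.7 -1. ] w -0.1 z [-0.141 -0.99   0.001] need/100 [ 0.072 -0.035  1.49 ]
```

View pics/s4.png

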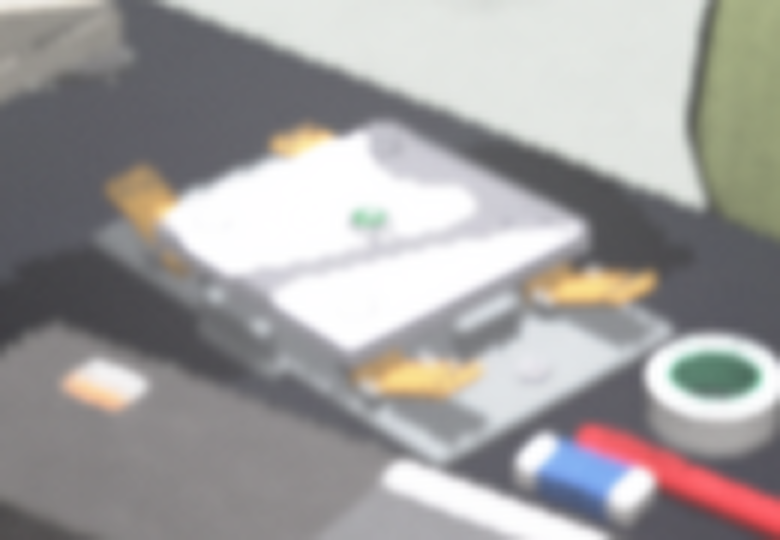

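Tab b is still flat (crop ~(300,138)), the other three are raised, the plate is in place, and the arm is clear. I hand in.

```bash
python3 -c "
from bench import robot
print(robot.close_job())"
```

```text
the job is handed in; nothing more can be done
None
```

The rocking corner is **b** (+x +y). Its shim tab is now flat, the other three tabs are still raised, and the job is handed in. `close_job` gave no verdict.

- **Finding the corner:** Corners d and a stayed stiff, with the fingertips stopping at 31.8–31.9 mm under 18–31 N. Corner b sank to about 28.6–28.9 mm under 5–12 N. I did not press c, because b had already shown itself.
- **Flattening the tab:** I pressed tab b down to its stop, at 13.5 mm with 31 N. The task gives 14 mm for a flat tab.
- **Proving the shim:** Pressed again with 12–19 N for about 0.4 s, corner b held at 31.2 mm instead of sinking. That is the roughly 1 mm of play expected if the shim carries it. The load on the shim itself could not be measured.
- **Last checks:** The final picture showed only tab b flat, the plate in its place and the tape, eraser and pen where they had been. The arm was clear with no real force on it, at 9.6 s of the 48 s allowed. No check failed or disagreed.

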